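Open the inspection lamp and roll a tool bin under it

ROBOT

A 6-joint arm with a two-finger parallel gripper is mounted at the origin on a cart in front of the work surface, level with it; the furniture and walls round the work are solid. World frame = base frame: x ahead of the robot, y to its left, z up, the work surface at z = 0. Lengths are in m, angles in rad, forces in N, time in s.
With the tool pointing down it reaches from about 0.225 to 0.875 m from the base axis. Payload 3.4 kg.
Tool frame: the origin (TCP) lies at the very end of the fingers, on their centre line; the grasp point (between the pads) lies 19 mm behind it; z points along the fingers, y is the line along which they close (so a half turn about z gives the same grasp; the last joint's range is limited). The gripper opens to 85 mm and grips with 20 to 120 N. Pads are 22 mm wide; open, the fingers measure 114 mm over their backs; the gripper's body (76 mm by 85 mm) begins 54 mm behind the grasp point. The pads swing forward as they close: fully open they stand 13 mm farther back than shut.
Start: joints at [1.215, 0.276, 1.505, -0, 1.361, -0.121], TCP at [0.134, 0.559, 0.231] pointing down, gripper open.
Joint ranges: [-2.89, 2.89], [-0.75, 2.08], [0.22, 2.7], [-1.18, 4.32], [0.11, 2.71], [-2.7, 2.7]. Speed limits (rad/s): [2.57, 2.57, 3.14, 3.14, 3.14, 3.14].

INTERFACE

Orientations are given as a unit quaternion [w, x, y, z].
In Python, from cell import ctrl gives the robot as it stands.
- The arm moves only by the shell command python3 steer.py 'ROWS' [OPENING]. ROWS is a JSON list of rows, 1 to 20 of them, each of 6 numbers: dx, dy, dz in m, then a rotation vector rx, ry, rz in rad; each row is the pose to reach, as a shift and turn from the pose commanded when the command began, along the tool's axes at that moment; what a row does not reach only later rows make up. A row lasts 1/12 s, in which the tool goes at most 0.0417 m and 0.125 rad, less where a joint would pass 70% of its speed; a pose out of reach is approached as far as the arm can. OPENING is the opening from 0.0 (shut) to 1.0 (fully open), set as the command begins (- or left out keeps the last). The fingers move at their own pace and stop on an object; the grip force is fixed at half the most. Time passes only in rows, so rows that do not move let the fingers close. It prints the time, the measured TCP pose, the force, the opening and the grip force at its end.
- ctrl.observe(): the state, without advancing time (a new reading comes with each control period).
- ctrl.capture(name): name is "scene" or "top" or "wrist"; returns the picture (400x640x3 uint8, blue, green, red); there is no depth.
- ctrl.get_calibration(name): a dict with "K" (3x3 intrinsics, pixels), "distortion" ([k1, k2, p1, p2, k3] as OpenCV has them; the pictures are not rectified), "rvec" (rotation vector, rad) and "tvec" (3), from world to camera coordinates, as OpenCV has them. Camera axes: x right, y down, z forward; pixel columns grow to the right and rows downward; lengths in m; the calibration is good to about 2 mm. A picture is of the moment at which its call begins: read the wrist's pose just before it. get_calibration takes no time and is no camera call; for the wrist camera it gives the pose at the moment of the call.
- ctrl.sign_off(): hands the job in; it is judged then, once.
The state is a dict: "time_s": time; "joint_pos": joint angles; "joint_vel": joint speeds; "joint_torque": joint torques, N m; "position": TCP position; "tcp_rot": TCP orientation; "wrist_force": force on the tool from outside, world axes, zero at the start; "torque": the same for the moment, N m; "grip_width": opening from 0.0 (shut) to 1.0 (fully open); "gripper_force": force on a finger pad.
Only numpy, scipy, OpenCV 4.12 (cv2) and the standard library are available. Lean on these libraries where they do the work, as an engineer would, in place of code of your own. Each camera call takes 0.05 s, during which the arm holds its last target. There are 200 camera calls.

TASK

Get the smaller of the two blue bins of lathe tools on the bench, the one in front, ready for inspection. First raise the lamp hood of the inspection station to 60 degrees and let go of it; then lift the bin, without tipping it, onto the free loading end of the roller track, let go, and push it along the rollers until it is fully home against the end stop under the lamp, with the hood still at 60 degrees. Leave the other things where they are.

Things in the scene. Friction and masses are not known exactly. Their poses are not given: they have to be found in the camera images.
- station: grey steel inspection station fixed to the bench, 210 x 390 mm: a roller track along its y, end stop and bay under a hinged lamp hood at the -y end (robot's right), open loading end at +y. Origin: centre of the underside; x away from the robot, z up; yaw within 0.07. Side guides: inner faces at x = +/-82 mm, tops 56 mm above the bench; channels end at y = +195, rollers at y = +184 mm
- load_end (a point): point at roller-top height (35 mm above the bench) in the middle of the loading end, a good place for the bin's origin when it is set down; station axes; at station y = +85 mm, 173 mm from bay_home. 13 free-turning steel rollers, diameter 22 mm, axes along x, pitch 28 mm
- bay_home (a point): point at roller-top height in the bay where the bin's origin lies when the bin is home (station axes, station y = -88 mm). The end stop's two rubber buffers have their face at station y = -182 mm and reach 45 mm above the roller tops
- hood (a joint): angle of the lamp hood, rad: 0 = flat, shut over the bay; grows as the front edge rises; 1.047 = the wanted 60 degrees (long mark on the quadrant); 1.83 = stop. Starts at 0 to 0.2. Stiff hinge, stays where it is left; the handle takes about 5 N square to the hood, 10 N straight up near 60 degrees. Shut, its skirts hang 42 mm above the roller tops and bar the bin; at 60 degrees they clear it
- hood_hinge (a point): centre of the hood's hinge axis, which runs along station y; 113 mm above the bench, at station x = 105, y = -108 mm. The grey metal hood is 150 mm along y (station y = -33 to -183), 175 mm from hinge to front edge; ribs rise 10 mm over and skirts hang 36 mm under the hinge plane. Brackets 117 mm high at station x = 87 to 123, y = -27 and -189 mm; the first bears a quadrant of 64 mm radius
- hood_handle (a point): centre of the black round bar handle on the hood's front edge: diameter 10 mm, 90 mm long, parallel to the hinge axis, 214 mm from it along the hood and 6 mm under the hood's plane; 34 mm clear between bar and hood. It can be pinched from above and turns between the pads as the hood rises
- parts_bin: smaller, front blue bin of lathe tools (one of 288 x 212 mm stands behind), 0.25 to 0.5 kg. Origin: centre of the underside, z up. Rim 192 (its x) x 167 (its y) mm, 54 mm high (lip 60); walls slope out: base 162 x 138 mm, wall 12 mm thick at the rim, 2 mm at the base, fingers can enter. Pinch a wall from above. Rides lengthwise on the track. Starts at left, length along world x within 0.3 rad
- coil_spring: steel compression spring standing upright, diameter 47, height 58 mm, bystander; origin at its underside's centre
- collet: grey steel collet, diameter 33, height 31 mm, bystander; origin at its underside's centre
- can_front: spray can with white button at the left front of the bench, diameter 64, height 160 mm, bystander
- can_mid: spray can with red button at the left of the bench, diameter 66, height 170 mm, bystander
- squeeze_bottle: white squeeze bottle with nozzle between the cans, diameter 45, height 122 mm, bystander

How it is judged:
By the outcome, as a careful person would: the job done as asked, in the order asked, and still so for the second after the job is handed in, with the robot touching nothing.
It also fails if it takes over 64 s, if anything falls off the work surface, if the arm or the gripper's body presses on something with over 40 N, if the wrist force passes 120 N, or if a joint passes its speed limit or range.

## Working session

There is one attempt and no reset: what is moved stays moved. The work goes in short steps, Python scripts to look and compute and a shell command to move; the robot and the scene stay as the last step left them, time stands still between calls to the robot, and variables do not carry over. Pictures are saved under pics/ and viewed, at most 10 in all, crops included, and the job is handed in when it is done.

```bash
ls; mkdir -p pics; python3 - <<'E'
from cell import ctrl
import cv2
s=ctrl.observe();print(s['time_s'],s['position'],s['tcp_rot'],s['wrist_force'])
for n in ("scene","top"):
    cv2.imwrite(f"pics/{n}0.png",ctrl.capture(n)); c=ctrl.get_calibration(n); print(n,c)
E
```

```text
cell.py
pics
steer.py
0.0 [0.1335579  0.55873893 0.23042326] [-2.44049687e-04  1.17118541e-01  9.93117515e-01 -8.88421330e-04] [-0.22534584  0.32842104  0.10908109]
scene {'K': array([[502.8093812 ,   0.        , 325.99114664],
       [  0.        , 502.8093812 , 199.65239632],
       [  0.        ,   0.        ,   1.        ]]), 'distortion': array([-0.07662638,  0.        ,  0.        ,  0.        ,  0.        ]), 'rvec': array([ 1.08774728, -2.36720955,  1.06645823]), 'tvec': array([0.37036771, 0.31916458, 1.30195252])}
top {'K': array([[509.94131093,   0.        , 327.53544219],
       [  0.        , 509.94131093, 200.40485218],
       [  0.        ,   0.        ,   1.        ]]), 'distortion': array([-0.11829915,  0.        ,  0.        ,  0.        ,  0.        ]), 'rvec': array([ 2.14954295, -2.04439999,  0.23961142]), 'tvec': array([0.03277017, 0.55192417, 1.76254941])}
```

View pics/scene0.png

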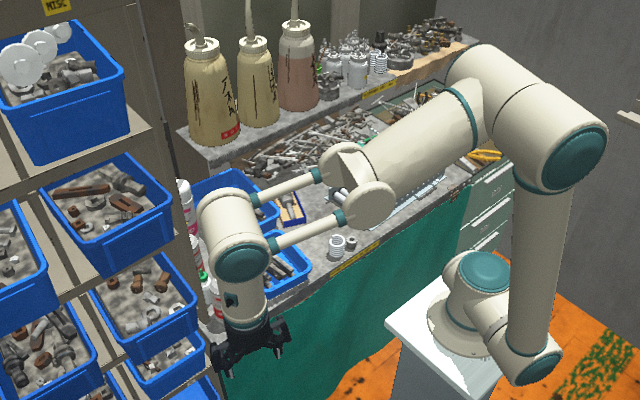

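View pics/top0.png

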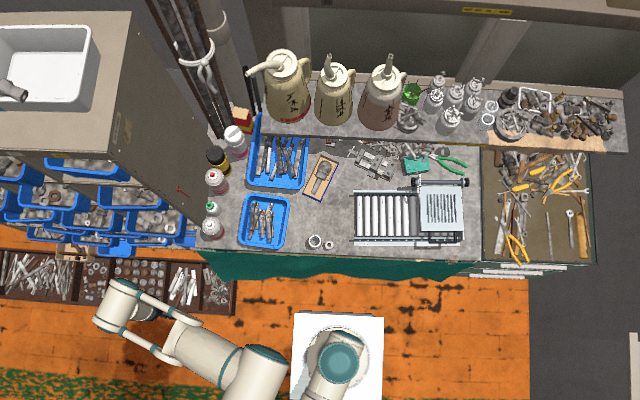

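The top view shows the small bin at about (265,222), and the station spans columns 350-467 and rows 178-245 with the hood nearly shut at (441,209). The spring is at (314,241), the collet at (328,244), and cans are at the left. I'll enlarge it.

```bash
python3 - <<'E'
import cv2
im=cv2.imread("pics/top0.png")
a=cv2.resize(im[185:260,195:345],None,fx=5.3,fy=5.3,interpolation=cv2.INTER_CUBIC)[:, :800]
b=cv2.resize(im[170:255,340:490],None,fx=5.3,fy=5.3,interpolation=cv2.INTER_CUBIC)[:, :800]
cv2.imwrite("pics/a.png",a);cv2.imwrite("pics/b.png",b)
E
```

```text
(no output)
```

View pics/a.png

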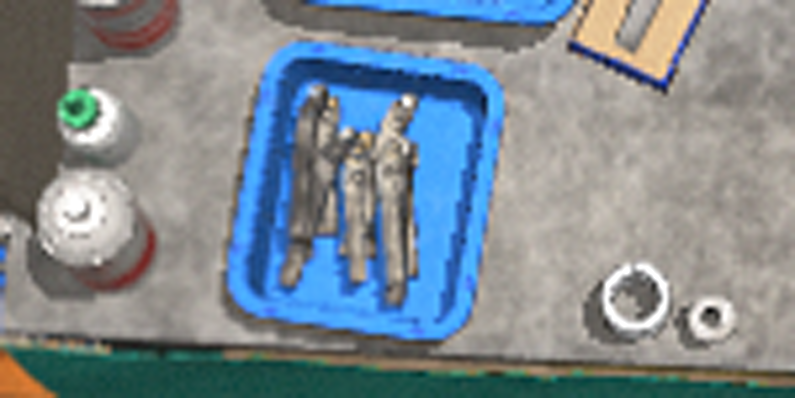

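View pics/b.png

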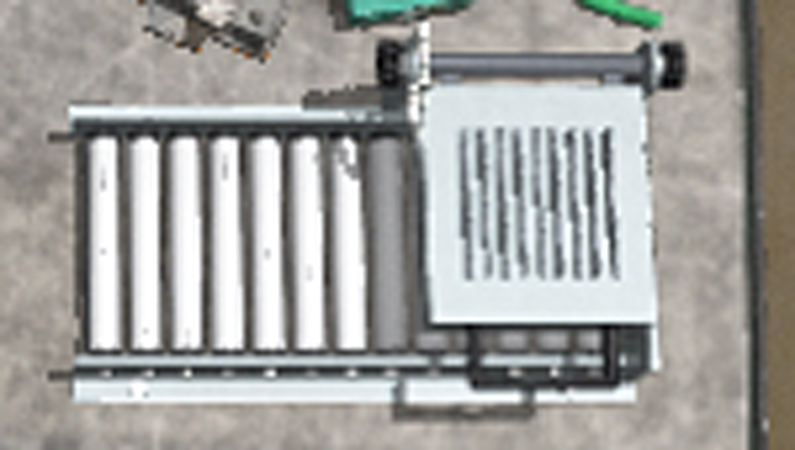

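The bin rim reads cleanly, turned slightly. For the station I can use the guide inner faces at crop rows 122 and 380, left end column ~73, and the hood edges and handle (472-615, 382). I'll back-project these points.

```bash
cat > h.py <<'E'
import numpy as np, cv2
from scipy.spatial.transform import Rotation as R
def ray(c,px):
    Rm=cv2.Rodrigues(c['rvec'])[0]; u=cv2.undistortPoints(np.array([[px]],float),c['K'],c['distortion'])[0,0]
    return -Rm.T@c['tvec'], Rm.T@np.array([u[0],u[1],1])
def at(c,px,z):
    o,d=ray(c,px); return o+d*(z-o[2])/d[2]
def proj(c,P):
    return cv2.projectPoints(np.array(P,float).reshape(-1,1,3),c['rvec'],c['tvec'],c['K'],c['distortion'])[0][:,0]
def rot(s): w,x,y,z=s['tcp_rot']; return R.from_quat([x,y,z,w])
E
python3 - <<'E'
from h import *
from cell import ctrl
c=ctrl.get_calibration("top")
np.set_printoptions(precision=4,suppress=True)
print("cam",ray(c,(320,200))[0])
A=lambda p,z:at(c,(195+p[0]/5.3-.4,185+p[1]/5.3-.4),z)
B=lambda p,z:at(c,(340+p[0]/5.3-.4,170+p[1]/5.3-.4),z)
for n,p in dict(tl=(258,70),bl=(228,290),tr=(507,100),br=(470,315),t1=(285,42),t2=(480,68),b1=(250,325),b2=(440,340)).items(): print(n,A(p,.058))
print("spring",A((635,300),.058),"collet",A((710,318),.031),"can",A((85,210),.16),A((95,115),.12))
for n,p,z in [("bi",(72,122),.056),("fi",(75,380),.056),("bo",(70,105),.056),("fo",(75,402),.056),("fo_r",(635,402),.056),("roll1L",(88,240),.035),
 ("hingeL",(392,62),.113),("hingeR",(668,65),.113),("hoodBL",(425,85),.115),("hoodBR",(645,85),.115),("hoodFL",(432,323),.13),("hoodFR",(655,323),.13),("han",(472,382),.13),("hanR",(615,382),.13)]: print(n,B(p,z))
E
```

```text
cam [0.132  0.0438 1.842 ]
tl [0.5453 0.3646 0.058 ]
bl [0.3934 0.3717 0.058 ]
tr [0.533  0.1935 0.058 ]
br [0.3852 0.2085 0.058 ]
t1 [0.5658 0.3478 0.058 ]
t2 [0.5543 0.2134 0.058 ]
b1 [0.3707 0.3549 0.058 ]
b2 [0.3674 0.2273 0.058 ]
spring [0.4009 0.0993 0.058 ] collet [0.3953 0.0489 0.031 ] can [0.4248 0.449  0.16  ] [0.4952 0.4584 0.12  ]
bi [ 0.585  -0.0306  0.056 ]
fi [ 0.4078 -0.0395  0.056 ]
bo [ 0.5969 -0.0288  0.056 ]
fo [ 0.393  -0.0401  0.056 ]
fo_r [ 0.4107 -0.4164  0.056 ]
roll1L [ 0.5079 -0.0456  0.035 ]
hingeL [ 0.6225 -0.2397  0.113 ]
hingeR [ 0.6302 -0.426   0.113 ]
hoodBL [ 0.6073 -0.2616  0.115 ]
hoodBR [ 0.615  -0.4097  0.115 ]
hoodFL [ 0.4445 -0.2649  0.13  ]
hoodFR [ 0.4514 -0.4108  0.13  ]
han [ 0.4073 -0.2912  0.13  ]
hanR [ 0.4115 -0.3843  0.13  ]
```

```bash
cat > go.py <<'E'
import sys
from h import *
from cell import ctrl
np.set_printoptions(precision=4,suppress=True)
# args: x y z azimuth_of_tool_y(deg)
x,y,z,az=map(float,sys.argv[1:5])
s=ctrl.observe(); r=rot(s); a=np.radians(az)
yt=np.array([np.cos(a),np.sin(a),0]); zt=np.array([0,0,-1.]); xt=np.cross(yt,zt)
T=R.from_matrix(np.c_[xt,yt,zt])
print("t",s['time_s'],"p",np.array(s['position']),"j",np.array(s['joint_pos']))
print("row",r.inv().apply(np.array([x,y,z])-s['position']),(r.inv()*T).as_rotvec())
E
python3 go.py .40 -.335 .30 2.7
```

```text
t 0.1 p [0.1336 0.5588 0.2305] j [ 1.215   0.2765  1.506   0.      1.3607 -0.121 ]
row [-0.467  -0.8074 -0.0683] [-0.0015  0.0009  1.2889]
```

```bash
python3 steer.py '[[-0.467,-0.807,-0.068,0,0,1.289],[-0.467,-0.807,-0.068,0,0,1.289],[-0.467,-0.807,-0.068,0,0,1.289],[-0.467,-0.807,-0.068,0,0,1.289],[-0.467,-0.807,-0.068,0,0,1.289],[-0.467,-0.807,-0.068,0,0,1.289],[-0.467,-0.807,-0.068,0,0,1.289],[-0.467,-0.807,-0.068,0,0,1.289],[-0.467,-0.807,-0.068,0,0,1.289],[-0.467,-0.807,-0.068,0,0,1.289],[-0.467,-0.807,-0.068,0,0,1.289],[-0.467,-0.807,-0.068,0,0,1.289],[-0.467,-0.807,-0.068,0,0,1.289],[-0.467,-0.807,-0.068,0,0,1.289],[-0.467,-0.807,-0.068,0,0,1.289],[-0.467,-0.807,-0.068,0,0,1.289],[-0.467,-0.807,-0.068,0,0,1.289],[-0.467,-0.807,-0.068,0,0,1.289],[-0.467,-0.807,-0.068,0,0,1.289],[-0.467,-0.807,-0.068,0,0,1.289]]'; python3 - <<'E'
from cell import ctrl
import cv2
cv2.imwrite("pics/w1.png",ctrl.capture("wrist"))
E
python3 go.py .40 -.335 .30 2.7
```

```text
time_s: 1.77
position: [0.371, -0.2393, 0.2917]
tcp_rot: [-0.0, 0.691, 0.723, 0.0]
wrist_force: [0.7, 0.5, 0.6]
grip_width: 0.997
gripper_force: 0.0
t 1.8167 p [ 0.3745 -0.2479  0.2917] j [-0.736   0.0479  1.641  -0.0049  1.4451 -0.7783]
row [-0.0882  0.0218 -0.0075] [ 0.002   0.0088 -0.0042]
```

View pics/w1.png

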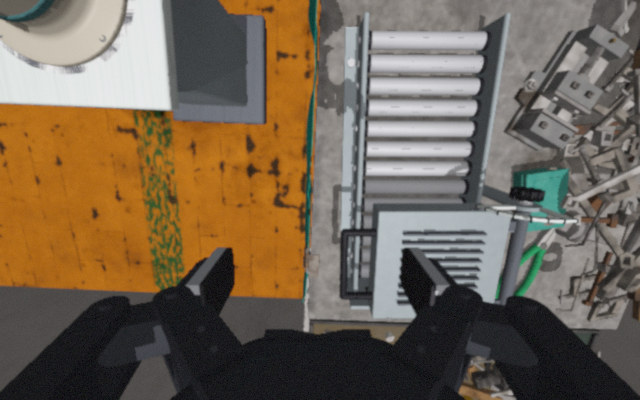

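The wrist view shows the station from above: handle at columns 342-378, rows 232-298; hood from (375,205) to (505,318); track end at about rows 15-30. The arm was still settling, so I'll take a fresh picture and enlarge the station.

```bash
python3 - <<'E'
from cell import ctrl
import cv2,pickle
c=ctrl.get_calibration("wrist"); im=ctrl.capture("wrist"); c2=ctrl.get_calibration("wrist")
print(c['tvec']-c2['tvec'],c2); pickle.dump(c,open("w2.pkl","wb")); cv2.imwrite("pics/w2.png",im)
cv2.imwrite("pics/w2c.png",cv2.resize(im[0:330,325:565],None,fx=1.8,fy=1.8,interpolation=cv2.INTER_CUBIC))
E
```

```text
[-0.00139307 -0.0060093  -0.00345039] {'K': array([[280.13829618,   0.        , 317.26986141],
       [  0.        , 280.13829618, 202.88043636],
       [  0.        ,   0.        ,   1.        ]]), 'distortion': array([-0.00905773,  0.        ,  0.        ,  0.        ,  0.        ]), 'rvec': array([-2.86344639, -0.06016455, -0.00917753]), 'tvec': array([-0.36189583, -0.30012331,  0.36491002])}
```

View pics/w2c.png

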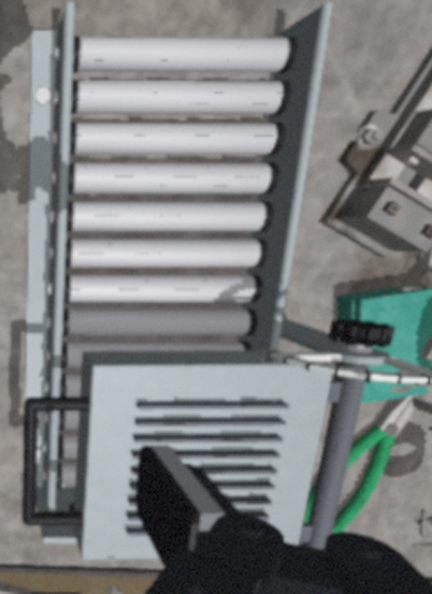

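```bash
cat > fit.py <<'E'
from h import *
import pickle
from cell import ctrl
from scipy.optimize import least_squares
np.set_printoptions(precision=4,suppress=True)
T=ctrl.get_calibration("top"); W=pickle.load(open("w2.pkl","rb"))
b=lambda u,v:(340+u/5.3-.4,170+v/5.3-.4); w=lambda u,v:(325+u/1.8-.2,v/1.8-.2)
def hood(th,r,n,y): return [.105-r*np.cos(th)+n*np.sin(th),y,.113+r*np.sin(th)+n*np.cos(th)]
obs=[(T,b(75,402),0,(-.105,.195,.002)),(T,b(70,105),0,(.105,.195,.002)),(T,b(635,402),0,(-.105,-.195,.002)),
(T,b(530,64),0,(.105,-.108,.113)),(T,b(543.5,382),1,(.214,-.006,-.108)),
(W,w(30,461),1,(.214,-.006,-.108)),(W,w(69,2),0,(-.083,.195,.056)),(W,w(327,5),0,(.083,.195,.056)),
(W,w(85,454),1,(.175,0,-.108)),(T,b(543.5,323),1,(.175,0,-.108))]
def res(p):
    Rz=R.from_euler('z',p[2]); out=[]
    for c,px,k,P in obs:
        q=hood(p[3],*P) if k else P
        out.append((proj(c,Rz.apply(q)+[p[0],p[1],0])[0]-px)*(3 if c is T else 1.0))
    return np.array(out).ravel()
f=least_squares(res,[.515,-.231,.048,.1],loss='soft_l1'); print(f.x); print(res(f.x).reshape(-1,2))
x,y,a,th=f.x
def wp(q): return R.from_euler('z',a).apply(q)+[x,y,0]
if __name__=="__main__":
  for t in [th,.2,.4,.6,.8,.95,1.047]: print(t,wp(hood(t,.214,-.006,-.108)))
  print("load",wp([0,.085,.035]),"home",wp([0,-.088,.035]))
E
python3 fit.py
```

```text
[ 0.5148 -0.231   0.0515 -0.0354]
[[-0.8586  0.8054]
 [-0.2073  1.0289]
 [ 0.6414 -0.6695]
 [ 0.7727  0.695 ]
 [-0.0593  2.1764]
 [ 1.2949 -0.6281]
 [ 2.6283  0.889 ]
 [ 0.9421 -1.2141]
 [ 1.3128  5.6146]
 [-0.2935  1.4268]]
-0.03535433822076552 [ 0.4118 -0.3444  0.0994]
0.2 [ 0.4145 -0.3443  0.1496]
0.4 [ 0.426  -0.3437  0.1908]
0.6 [ 0.4454 -0.3427  0.2289]
0.8 [ 0.472  -0.3413  0.2623]
0.95 [ 0.496  -0.3401  0.2836]
1.047 [ 0.5131 -0.3392  0.2953]
load [ 0.5104 -0.1461  0.035 ] home [ 0.5193 -0.3188  0.035 ]
```

```bash
python3 go.py .412 -.344 .20 2.95
```

```text
t 1.8667 p [ 0.373  -0.2433  0.2913] j [-0.7329  0.0448  1.6452 -0.0019  1.449  -0.7745]
row [-0.1019  0.0347  0.0916] [ 0.0005  0.0031 -0.0096]
```

```bash
python3 steer.py '[[-0.04,0.013,0.035,0,0,-0.01],[-0.08,0.027,0.07,0,0,-0.01],[-0.102,0.035,0.092,0,0,-0.01],[-0.102,0.035,0.092,0,0,-0.01],[-0.102,0.035,0.092,0,0,-0.01],[-0.102,0.035,0.092,0,0,-0.01]]' 0.3; python3 go.py .412 -.344 .093 2.95
```

```text
time_s: 2.37
position: [0.4105, -0.3363, 0.1993]
tcp_rot: [-0.002, 0.687, 0.727, 0.0]
wrist_force: [0.2, -0.3, 0.8]
grip_width: 0.302
gripper_force: 0.0
t 2.3667 p [ 0.4105 -0.3363  0.1993] j [-0.818   0.2319  1.6486  0.0007  1.2648 -0.8748]
row [-0.0082  0.0013  0.1063] [-0.0019 -0.0032  0.0051]
```

```bash
python3 steer.py '[[-0.008,0.001,0.03,0,0,0],[-0.008,0.001,0.06,0,0,0],[-0.008,0.001,0.085,0,0,0],[-0.008,0.001,0.106,0,0,0],[-0.008,0.001,0.106,0,0,0],[-0.008,0.001,0.106,0,0,0]]'; python3 - <<'E'
from cell import ctrl
import cv2
im=ctrl.capture("wrist"); cv2.imwrite("pics/w3.png",im)
E
```

```text
time_s: 2.87
position: [0.4124, -0.344, 0.0951]
tcp_rot: [-0.0, 0.686, 0.727, 0.0]
wrist_force: [0.1, 0.0, 0.5]
grip_width: 0.296
gripper_force: 0.0
```

View pics/w3.png

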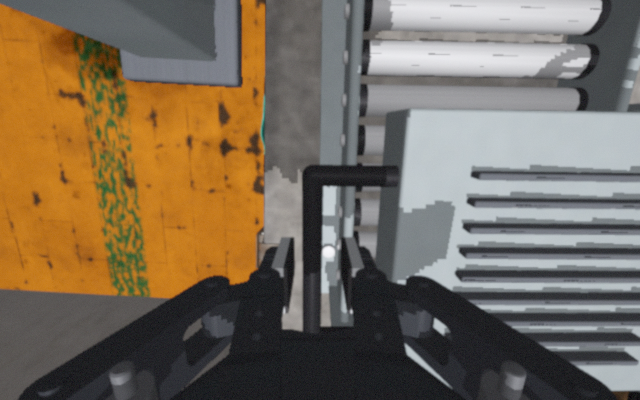

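The bar at column 312 runs between both pads (columns 290 and 343) with room to the hood, so I'll close.

```bash
python3 steer.py '[[0,0,0,0,0,0],[0,0,0,0,0,0],[0,0,0,0,0,0],[0,0,0,0,0,0],[0,0,0,0,0,0],[0,0,0,0,0,0]]' 0; python3 - <<'E'
import pickle
from fit import *
s=ctrl.observe();p=np.array(s['position']);r=rot(s)
o=wp(hood(0,.214,-.006,-.108))
for t in np.arange(.1,1.11,.1).tolist()+[1.047]: print(round(t,3),r.inv().apply(wp(hood(t,.214,-.006,-.108))-o))
E
```

```text
time_s: 3.42
position: [0.4097, -0.3459, 0.0956]
tcp_rot: [-0.001, 0.686, 0.727, -0.002]
wrist_force: [-7.9, -1.7, 1.2]
grip_width: 0.09
gripper_force: 58.5
[ 0.5148 -0.231   0.0515 -0.0354]
[[-0.8586  0.8054]
 [-0.2073  1.0289]
 [ 0.6414 -0.6695]
 [ 0.7727  0.695 ]
 [-0.0593  2.1764]
 [ 1.2949 -0.6281]
 [ 2.6283  0.889 ]
 [ 0.9421 -1.2141]
 [ 1.3128  5.6146]
 [-0.2935  1.4268]]
0.1 [-0.      0.0004 -0.0214]
0.2 [-0.0001  0.0029 -0.0426]
0.3 [-0.0002  0.0075 -0.0635]
0.4 [-0.0002  0.0142 -0.0839]
0.5 [-0.0003  0.0228 -0.1034]
0.6 [-0.0004  0.0334 -0.122 ]
0.7 [-0.0005  0.0458 -0.1395]
0.8 [-0.0007  0.0598 -0.1556]
0.9 [-0.0008  0.0755 -0.1703]
1.0 [-0.0009  0.0924 -0.1833]
1.1 [-0.0011  0.1106 -0.1945]
1.047 [-0.001   0.1009 -0.1888]
```

```bash
python3 steer.py '[[0,-0.002,-0.01,0,0,0],[0,-0.002,-0.021,0,0,0],[0,-0.001,-0.032,0,0,0],[0,0.001,-0.043,0,0,0],[0,0.003,-0.053,0,0,0],[0,0.006,-0.0635,0,0,0],[0,0.009,-0.074,0,0,0],[0,0.013,-0.084,0,0,0],[0,0.017,-0.094,0,0,0],[0,0.021,-0.1034,0,0,0],[0,0.021,-0.1034,0,0,0],[0,0.021,-0.1034,0,0,0]]'; python3 - <<'E'
from cell import ctrl
import cv2,pickle
im=ctrl.capture("scene"); cv2.imwrite("pics/s4.png",im); cv2.imwrite("pics/t4.png",ctrl.capture("top"))
print(ctrl.observe()['position'],ctrl.observe()['wrist_force'])
E
```

```text
time_s: 4.42
position: [0.4327, -0.3449, 0.2002]
tcp_rot: [0.001, 0.686, 0.727, -0.001]
wrist_force: [-5.2, -1.2, 3.5]
grip_width: 0.085
gripper_force: 59.5
[ 0.43262644 -0.34491434  0.2001045 ] [-5.10984807 -1.51820299  2.18674567]
```

```bash
python3 steer.py '[[0,0.005,-0.0095,0,0,0],[0,0.010,-0.0188,0,0,0],[0,0.0165,-0.028,0,0,0],[0,0.023,-0.0363,0,0,0],[0,0.030,-0.0445,0,0,0],[0,0.037,-0.0525,0,0,0],[0,0.045,-0.060,0,0,0],[0,0.053,-0.067,0,0,0],[0,0.061,-0.0735,0,0,0],[0,0.070,-0.080,0,0,0],[0,0.078,-0.0854,0,0,0],[0,0.078,-0.0854,0,0,0],[0,0.078,-0.0854,0,0,0]]'; python3 -c "
from cell import ctrl
s=ctrl.observe();print(s['position'],s['wrist_force'])"
```

```text
time_s: 5.6
position: [0.5097, -0.3414, 0.287]
tcp_rot: [0.002, 0.687, 0.727, -0.003]
wrist_force: [-5.6, -2.8, 7.8]
grip_width: 0.084
gripper_force: 59.6
[ 0.50965725 -0.34139249  0.28699411] [-5.64702202 -2.78802457  7.80631296]
```

```bash
python3 steer.py '[[0,0,0,0,0,0],[0,0,0,0,0,0],[0,0,0,0,0,0],[0,0,0,0,0,0]]' 0.3; python3 steer.py '[[0,0,-0.03,0,0,0],[0,-0.02,-0.06,0,0,0],[0.03,-0.05,-0.075,0,0,0],[0.07,-0.08,-0.075,0,0,0],[0.11,-0.11,-0.075,0,0,0],[0.14,-0.14,-0.075,0,0,0],[0.17,-0.17,-0.075,0,0,0],[0.17,-0.17,-0.075,0,0,0],[0.17,-0.17,-0.075,0,0,0]]'; python3 - <<'E'
from cell import ctrl
import cv2,pickle
c=ctrl.get_calibration("wrist"); im=ctrl.capture("wrist"); pickle.dump(c,open("w5.pkl","wb")); cv2.imwrite("pics/w5.png",im)
s=ctrl.capture("scene");t=ctrl.capture("top"); cv2.imwrite("pics/t5.png",t)
cv2.imwrite("pics/s5.png",s)
import numpy as np
tc=cv2.resize(t[165:250,345:475],None,fx=4.6,fy=4.6,interpolation=cv2.INTER_CUBIC)
a=np.zeros((391,798,3),np.uint8); 
b=np.zeros((400,640,3),np.uint8); b[:]=im
o=np.zeros((600,800,3),np.uint8); o[:391,:598]=tc; 
wc=cv2.resize(im,(320,200)); o[395:595,:320]=wc; o[395:595,330:650]=cv2.resize(s,(320,200))
cv2.imwrite("pics/m5.png",o)
E
```

```text
time_s: 5.93
position: [0.5118, -0.3393, 0.2833]
tcp_rot: [0.0, 0.687, 0.727, 0.001]
wrist_force: [-0.4, -1.3, 0.2]
grip_width: 0.299
gripper_force: 0.0
time_s: 6.68
position: [0.3286, -0.176, 0.3586]
tcp_rot: [-0.0, 0.686, 0.727, 0.0]
wrist_force: [0.1, -1.2, 0.1]
grip_width: 0.304
gripper_force: 0.0
```

View pics/m5.png

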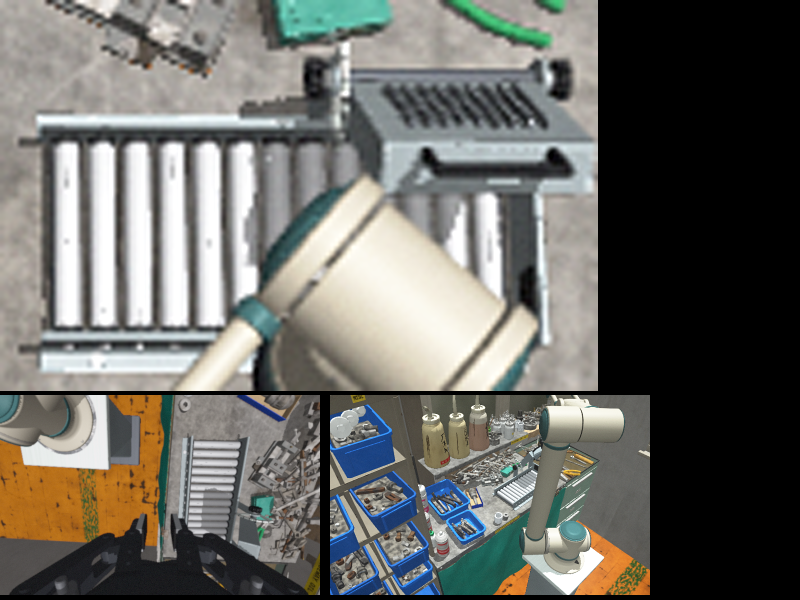

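The hood stays raised; its handle bar is at about (497,166) in the enlarged top crop. I'll compare that with the predicted handle position for each angle.

```bash
python3 - <<'E' | tail -8
from fit import *
for t in (0.95,1.0,1.047,1.1,1.15):
    p=proj(T,wp(hood(t,.214,-.006,-.108)))[0]; print(t,(p-[345,165]+.4)*4.6)
E
python3 - <<'E'
import cv2
im=cv2.imread("pics/t5.png")
cv2.imwrite("pics/t5c.png",cv2.resize(im[172:212,405:477],None,fx=11,fy=11,interpolation=cv2.INTER_CUBIC))
E
```

```text
[ 0.9421 -1.2141]
 [ 1.3128  5.6146]
 [-0.2935  1.4268]]
0.95 [501.5819 196.0407]
1.0 [503.0621 181.6664]
1.047 [504.2891 167.8287]
1.1 [505.475  151.8974]
1.15 [506.3964 136.6023]
```

View pics/t5c.png

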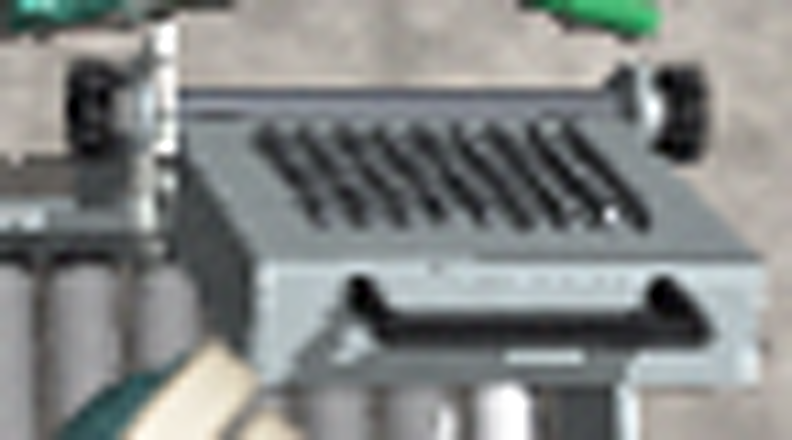

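The handle bar reads at row ~201.8, against 201.1 predicted for 60°, so the hood is at about 59-60° as wanted. Next I'll refine the bin's pose by blue segmentation in the top picture.

```bash
cat > binpose.py <<'E'
from h import *
def binpose(c,im,box,z=.059,near=None):
    hsv=cv2.cvtColor(im,cv2.COLOR_BGR2HSV); m=cv2.inRange(hsv,(95,110,60),(125,255,255))
    k=np.zeros_like(m); x0,y0,x1,y1=box; k[y0:y1,x0:x1]=m[y0:y1,x0:x1]
    cs=max(cv2.findContours(k,cv2.RETR_EXTERNAL,cv2.CHAIN_APPROX_NONE)[0],key=cv2.contourArea)
    P=np.array([at(c,p,z)[:2] for p in cs[:,0].astype(float)])*1000
    return cv2.minAreaRect(P.astype(np.float32))
E
python3 - <<'E'
from binpose import *
from cell import ctrl
print(binpose(ctrl.get_calibration("top"),cv2.imread("pics/t5.png"),(232,191,298,260)))
E
python3 go.py .375 .290 .20 -3.4
```

```text
((466.60931396484375, 284.6341247558594), (167.56101989746094, 191.94497680664062), 84.78436279296875)
t 6.8333 p [ 0.3326 -0.18    0.3581] j [-0.681  -0.0833  1.6099  0.0004  1.613  -0.7383]
row [0.4669 0.069  0.1577] [0.0018 0.0009 0.1167]
```

```bash
python3 steer.py '[[0.468,0.072,0.19,0,0,0.14],[0.468,0.072,0.19,0,0,0.14],[0.468,0.072,0.19,0,0,0.14],[0.468,0.072,0.19,0,0,0.14],[0.468,0.072,0.19,0,0,0.14],[0.468,0.072,0.19,0,0,0.14],[0.468,0.072,0.19,0,0,0.14],[0.468,0.072,0.19,0,0,0.14],[0.468,0.072,0.19,0,0,0.14],[0.468,0.072,0.19,0,0,0.14],[0.468,0.072,0.19,0,0,0.14],[0.468,0.072,0.19,0,0,0.14],[0.468,0.072,0.19,0,0,0.14],[0.468,0.072,0.19,0,0,0.14],[0.468,0.072,0.19,0,0,0.14],[0.468,0.072,0.19,0,0,0.14],[0.468,0.072,0.19,0,0,0.14],[0.468,0.072,0.19,0,0,0.14]]' 0.45; python3 go.py .377 .292 .035 -4.6; python3 - <<'E'
from h import *
from cell import ctrl
c=ctrl.get_calibration("wrist"); im=ctrl.capture("wrist"); cv2.imwrite("pics/w6.png",im)
hsv=cv2.cvtColor(im,cv2.COLOR_BGR2HSV); m=cv2.inRange(hsv,(95,110,60),(125,255,255)); cv2.imwrite("pics/m6.png",m)
# lines in front of the fingers: rim outer front edge, per row
for r in range(40,400,30):
    q=np.flatnonzero(m[r]); 
    if len(q): print(r,q[0],q[-1],len(q),at(c,(q[0],r),.059)[:2])
E
```

```text
time_s: 8.33
position: [0.3777, 0.2907, 0.1683]
tcp_rot: [0.0, 0.736, 0.677, 0.0]
wrist_force: [-0.2, 0.4, 0.1]
grip_width: 0.445
gripper_force: 0.0
t 8.3333 p [0.3777 0.2907 0.1683] j [ 0.51    0.1749  1.8082 -0.0002  1.1574  0.5948]
row [ 0.0012 -0.0009  0.1333] [ 0.001  -0.0004 -0.0045]
100 592 639 48 [0.61847674 0.36062171]
130 313 600 274 [0.37872058 0.3554763 ]
160 311 639 253 [0.37463498 0.32972241]
190 311 639 174 [0.37214409 0.30230441]
220 311 636 181 [0.36949998 0.27321347]
250 310 549 206 [0.36571023 0.24235494]
280 523 639 117 [0.57876217 0.19045618]
310 541 639 99 [0.60216145 0.15252105]
370 585 589 5 [0.66396602 0.0666745 ]
```

```bash
python3 steer.py '[[0.001,-0.001,0.035,0,0,0.01],[0.001,-0.001,0.07,0,0,0.01],[0.001,-0.001,0.1,0,0,0.01],[0.001,-0.001,0.12,0,0,0.01],[0.001,-0.001,0.134,0,0,0.01],[0.001,-0.001,0.134,0,0,0.01],[0.001,-0.001,0.134,0,0,0.01]]'; python3 steer.py '[[0,0,0,0,0,0],[0,0,0,0,0,0],[0,0,0,0,0,0],[0,0,0,0,0,0],[0,0,0,0,0,0],[0,0,0,0,0,0]]' 0
```

```text
time_s: 8.97
position: [0.3763, 0.2921, 0.0338]
tcp_rot: [-0.0, 0.74, 0.673, -0.0]
wrist_force: [0.2, 1.2, -0.2]
grip_width: 0.45
gripper_force: 0.0
time_s: 9.47
position: [0.3776, 0.2933, 0.0354]
tcp_rot: [0.001, 0.739, 0.674, 0.002]
wrist_force: [-1.4, -0.6, 8.6]
grip_width: 0.122
gripper_force: 59.3
```

```bash
python3 steer.py '[[0,0,-0.008,0,0,0],[0,0,-0.02,0,0,0],[0,0,-0.035,0,0,0],[0,0,-0.05,0,0,0],[0,0,-0.07,0,0,0],[0,0,-0.085,0,0,0],[0,0,-0.1,0,0,0],[0,0,-0.1,0,0,0]]'; python3 - <<'E'
from h import *
from cell import ctrl
s=ctrl.observe();print(s['wrist_force'],s['torque'],s['grip_width'])
cv2.imwrite("pics/s7.png",ctrl.capture("scene")[220:330,60:240]);im=ctrl.capture("top");cv2.imwrite("pics/t7.png",im)
from binpose import binpose
for z in (.13,.16): print(binpose(ctrl.get_calibration("top"),im,(225,180,310,262),z))
E
python3 go.py .505 -.058 .16 -93
```

```text
time_s: 10.13
position: [0.3772, 0.2936, 0.1364]
tcp_rot: [0.0, 0.739, 0.673, 0.002]
wrist_force: [-0.1, 1.1, -2.6]
grip_width: 0.11
gripper_force: 60.0
[-0.07104578  1.11929553 -2.63716733] [0.02943754 0.0789881  0.00298915] 0.10984896694977121
((467.2347412109375, 285.85589599609375), (167.90542602539062, 181.3406982421875), 83.56099700927734)
((461.36029052734375, 281.614013671875), (164.96311950683594, 178.16290283203125), 83.56100463867188)
t 10.2333 p [0.3756 0.2926 0.1337] j [0.5151 0.2086 1.8614 0.0006 1.072  0.608 ]
row [-0.3371  0.1614 -0.0264] [-0.0007  0.0003  1.53  ]
```

```bash
python3 - <<'E'
from h import *
from cell import ctrl
T=ctrl.get_calibration("top")
for n,z in (("t5",.059),("t7",.159)):
    im=cv2.imread(f"pics/{n}.png"); m=cv2.inRange(cv2.cvtColor(im,cv2.COLOR_BGR2HSV),(95,110,60),(125,255,255))
    print(n)
    for r in range(186,256,5):
        q=np.flatnonzero(m[r,225:312])+225
        if len(q): a,b=at(T,(q[0],r),z),at(T,(q[-1],r),z); print(r,q[0],q[-1],a[:2].round(3),b[:2].round(3),round(a[1]-b[1],3))
a=cv2.resize(cv2.imread("pics/t7.png")[180:262,225:320],None,fx=4.2,fy=4.2); b=cv2.resize(cv2.imread("pics/s7.png"),None,fx=2.2,fy=2.2)
o=np.zeros((max(a.shape[0],b.shape[0]),a.shape[1]+b.shape[1],3),np.uint8); o[:a.shape[0],:a.shape[1]]=a;o[:b.shape[0],a.shape[1]:]=b
cv2.imwrite("pics/m7.png",o);print(o.shape)
E
```

```text
t5
186 263 302 [0.593 0.297] [0.6   0.155] 0.141
196 246 311 [0.552 0.355] [0.564 0.121] 0.234
201 244 289 [0.533 0.361] [0.542 0.199] 0.162
206 243 289 [0.515 0.363] [0.523 0.197] 0.165
211 242 288 [0.496 0.365] [0.505 0.2  ] 0.165
216 241 287 [0.478 0.367] [0.486 0.202] 0.165
221 240 287 [0.46  0.369] [0.468 0.201] 0.168
226 239 286 [0.441 0.371] [0.45  0.203] 0.168
231 238 285 [0.423 0.373] [0.432 0.205] 0.167
236 238 284 [0.405 0.371] [0.414 0.208] 0.163
241 239 283 [0.388 0.366] [0.396 0.21 ] 0.156
246 255 281 [0.373 0.308] [0.378 0.216] 0.092
t7
186 263 302 [0.567 0.282] [0.573 0.149] 0.133
191 244 266 [0.546 0.346] [0.55  0.271] 0.075
196 241 311 [0.528 0.355] [0.54  0.116] 0.238
201 240 288 [0.51  0.357] [0.518 0.193] 0.163
206 258 287 [0.496 0.294] [0.501 0.196] 0.098
211 271 286 [0.481 0.248] [0.484 0.198] 0.051
216 270 285 [0.464 0.25 ] [0.466 0.2  ] 0.051
221 263 284 [0.445 0.273] [0.449 0.202] 0.071
226 270 283 [0.429 0.248] [0.432 0.204] 0.044
231 270 282 [0.412 0.247] [0.415 0.206] 0.04
236 270 281 [0.396 0.245] [0.397 0.209] 0.037
241 261 280 [0.377 0.274] [0.38  0.211] 0.063
(344, 795, 3)
```

View pics/m7.png

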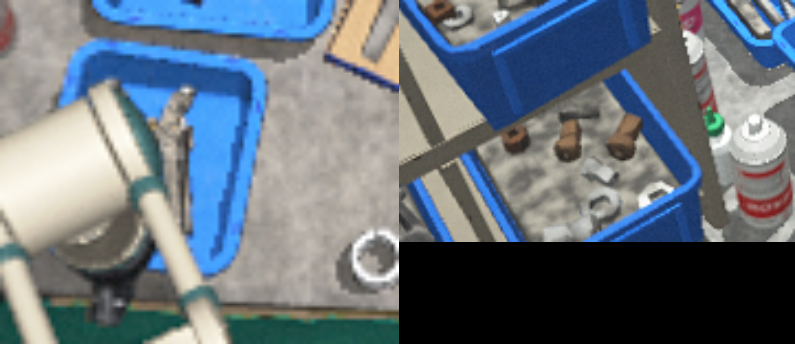

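The bin hangs with its far rim low: back edge at row ~192.4, where a level bin would be at about row 189. So it is tilted roughly 10-14°, because the sloped wall aligned with a pad. I'll level it by tilting the tool, then measure the far edge numerically.

```bash
cat > lev.py <<'E'
from h import *
from cell import ctrl
from scipy.optimize import brentq
T=ctrl.get_calibration("top")
def back(im):
    m=cv2.inRange(cv2.cvtColor(im,cv2.COLOR_BGR2HSV),(95,110,60),(125,255,255)); P=[]
    for c in range(258,280):
        v=m[170:240,c]>0; r=70-1
        seg=[i for i in range(1,70) if v[i] and not v[i-1]]
        P.append([c]+[170+i for i in seg][:3])
    return P
if __name__=="__main__":
    im=ctrl.capture("top"); cv2.imwrite("pics/tl.png",im)
    s=ctrl.observe(); print(np.array(s['position']).round(4),s['wrist_force'],s['grip_width'])
    for n in ("t5","t7","tl"): print(n,back(cv2.imread(f"pics/{n}.png"))[::3])
E
python3 steer.py '[[0,0,0,-0.05,0,0],[0,0,0,-0.1,0,0],[0,0,0,-0.15,0,0],[0,0,0,-0.2,0,0],[0,0,0,-0.2,0,0],[0,0,0,-0.2,0,0],[0,0,0,-0.2,0,0]]'; python3 lev.py
```

```text
time_s: 10.82
position: [0.376, 0.2927, 0.1331]
tcp_rot: [0.073, 0.736, 0.67, 0.066]
wrist_force: [1.1, 0.1, -2.7]
grip_width: 0.11
gripper_force: 59.3
[0.3765 0.2927 0.1333] [-0.32667202 -0.43168751 -2.8556579 ] 0.10784379350165506
t5 [[258, 176, 193, 218], [261, 172, 194, 238], [264, 194, 234], [267, 174, 195, 233], [270, 180, 195], [273, 179, 196, 205], [276, 172, 196], [279, 175, 196]]
t7 [[258, 176, 190], [261, 172, 191], [264, 191], [267, 174, 192], [270, 180, 192, 205], [273, 179, 192], [276, 172, 193], [279, 175, 193]]
tl [[258, 176, 188], [261, 172, 189, 230], [264, 189, 234, 239], [267, 174, 190, 239], [270, 180, 190, 201], [273, 179, 190], [276, 172, 191], [279, 175, 191]]
```

```bash
python3 - <<'E'
from lev import *
# rim pivot at lift grip: height .049+~.1 ; back edge rel. grip (0.185, +0.011 up)
b=at(T,(267,194.6),.059); print(b)
for lift in (.098,.101):
  for ph in (0,.05,.1,.15,.2,.25,.3):
    d=np.array([b[0]-.377,.010]); p=b.copy(); p[0]=.377+d[0]*np.cos(ph)+d[1]*np.sin(ph); p[2]=.049+lift+d[1]*np.cos(ph)-d[0]*np.sin(ph)
    print(lift,ph,proj(T,p)[0].round(2))
E
```

```text
[0.5612279  0.27954373 0.059     ]
0.098 0 [263.77 187.73]
0.098 0.05 [264.09 188.33]
0.098 0.1 [264.4  189.06]
0.098 0.15 [264.7 189.9]
0.098 0.2 [264.98 190.86]
0.098 0.25 [265.25 191.93]
0.098 0.3 [265.5  193.12]
0.101 0 [263.66 187.5 ]
0.101 0.05 [263.99 188.11]
0.101 0.1 [264.3  188.84]
0.101 0.15 [264.6  189.69]
0.101 0.2 [264.88 190.65]
0.101 0.25 [265.15 191.72]
0.101 0.3 [265.4  192.91]
```

```bash
python3 steer.py '[[0,0,-0.005,-0.03,0,0],[0,0,-0.01,-0.06,0,0],[0,0,-0.01,-0.06,0,0],[0,0,-0.01,-0.06,0,0],[0,0,-0.01,-0.06,0,0]]'; python3 lev.py | tail -1; cat > rel.py <<'E'
import sys
from h import *
from cell import ctrl
np.set_printoptions(precision=4,suppress=True)
# args: target x y z, world yaw change
x,y,z,dyaw=map(float,sys.argv[1:5])
s=ctrl.observe(); r=rot(s); p=np.array(s['position'])
m=r.as_matrix(); print("t",s['time_s'],"p",p,"F",np.array(s['wrist_force']),"tool y az",np.arctan2(m[1,1],m[0,1]),"el",np.arcsin(m[2,1]),"j",np.array(s['joint_pos']))
print("row",r.inv().apply(np.array([x,y,z])-p),r.inv().apply([0,0,dyaw]))
E
python3 rel.py .506 -.057 .145 -1.427
```

```text
time_s: 11.28
position: [0.3747, 0.293, 0.1434]
tcp_rot: [0.096, 0.733, 0.668, 0.087]
wrist_force: [0.5, 0.0, -2.8]
grip_width: 0.111
gripper_force: 59.4
tl [[258, 176, 188, 236], [261, 172, 188, 230], [264, 188, 239], [267, 174, 189, 203], [270, 180, 189, 209], [273, 179, 190], [276, 172, 190], [279, 175, 191]]
t 11.3333 p [0.3747 0.2929 0.1433] F [-0.2523 -0.4355 -2.3503] tool y az -0.09366421661701814 el 0.25927425241501895 j [ 0.6506  0.1196  1.9853 -0.2317  0.8574  0.8805]
row [-0.3361  0.1584  0.0403] [-0.0001 -0.3659  1.3793]
```

```bash
python3 steer.py '[[-0.007,0.003,0.001,0,-0.008,0.028],[-0.02,0.01,0.002,0,-0.022,0.083],[-0.04,0.019,0.005,0,-0.044,0.165],[-0.06,0.029,0.007,0,-0.066,0.248],[-0.084,0.04,0.01,0,-0.092,0.345],[-0.108,0.05,0.013,0,-0.117,0.441],[-0.131,0.062,0.016,0,-0.143,0.538],[-0.155,0.073,0.019,0,-0.168,0.634],[-0.178,0.084,0.021,0,-0.194,0.731],[-0.202,0.095,0.024,0,-0.22,0.828],[-0.225,0.106,0.027,0,-0.245,0.924],[-0.249,0.117,0.03,0,-0.271,1.021],[-0.272,0.128,0.033,0,-0.296,1.117],[-0.296,0.139,0.035,0,-0.322,1.214],[-0.316,0.149,0.038,0,-0.344,1.297],[-0.329,0.155,0.039,0,-0.358,1.352],[-0.336,0.158,0.04,0,-0.366,1.379],[-0.336,0.158,0.04,0,-0.366,1.379],[-0.336,0.158,0.04,0,-0.366,1.379]]'; python3 rel.py .506 -.057 .085 0; python3 - <<'E'
from binpose import *
from cell import ctrl
im=ctrl.capture("top"); cv2.imwrite("pics/t8.png",im); m=cv2.inRange(cv2.cvtColor(im,cv2.COLOR_BGR2HSV),(95,110,60),(125,255,255)); print(cv2.countNonZero(m[170:260,320:480]))
print(binpose(ctrl.get_calibration("top"),im,(330,170,480,260),.165))
E
```

```text
time_s: 12.92
position: [0.505, -0.0568, 0.145]
tcp_rot: [0.129, 0.991, 0.025, 0.003]
wrist_force: [-0.1, 0.7, -2.0]
grip_width: 0.108
gripper_force: 59.3
t 12.9167 p [ 0.505  -0.0568  0.145 ] F [-0.0918  0.7345 -2.0491] tool y az -1.520383365908043 el 0.258468395331289 j [-0.0664  0.2452  1.812  -0.2932  1.0723  1.5934]
row [ 0.001  -0.0151  0.0581] [0. 0. 0.]
1713
((510.5832824707031, -142.99957275390625), (165.8900604248047, 192.65602111816406), 2.947011709213257)
```

```bash
python3 steer.py '[[0,-0.005,0.015,0,0,0],[0,-0.009,0.03,0,0,0],[0,-0.013,0.045,0,0,0],[0,-0.016,0.058,0,0,0],[0,-0.017,0.063,0,0,0],[0,-0.017,0.063,0,0,0],[0,-0.017,0.063,0,0,0]]';python3 steer.py '[[0,-0.0005,0.002,0,0,0],[0,-0.001,0.004,0,0,0],[0,-0.001,0.004,0,0,0]]'
```

```text
time_s: 13.55
position: [0.5053, -0.056, 0.0805]
tcp_rot: [0.129, 0.991, 0.026, 0.004]
wrist_force: [-0.3, -0.3, -2.5]
grip_width: 0.107
gripper_force: 59.3
time_s: 13.8
position: [0.5055, -0.0565, 0.0764]
tcp_rot: [0.129, 0.991, 0.025, 0.004]
wrist_force: [0.1, 0.2, -1.8]
grip_width: 0.109
gripper_force: 59.2
```

```bash
for i in 1 2 3; do python3 steer.py '[[0,-0.0003,0.001,0,0,0],[0,-0.0005,0.002,0,0,0],[0,-0.0005,0.002,0,0,0]]' | egrep 'position|force'; done
```

```text
position: [0.5053, -0.0567, 0.074]
wrist_force: [-0.1, -0.2, -2.6]
gripper_force: 59.3
position: [0.5052, -0.0566, 0.0718]
wrist_force: [0.6, 0.0, -2.5]
gripper_force: 59.3
position: [0.5052, -0.0566, 0.0697]
wrist_force: [-0.7, 0.3, -3.8]
gripper_force: 59.3
```

```bash
for i in 1 2 3 4; do python3 steer.py '[[0,-0.0003,0.001,0,0,0],[0,-0.0005,0.002,0,0,0],[0,-0.0005,0.002,0,0,0]]' | egrep 'position|wrist_force'; done
```

```text
position: [0.5055, -0.057, 0.0684]
wrist_force: [-1.2, -0.9, 3.8]
position: [0.5056, -0.0573, 0.0677]
wrist_force: [-3.7, 1.4, 13.3]
position: [0.5057, -0.0575, 0.0673]
wrist_force: [-7.8, 3.4, 24.1]
position: [0.5058, -0.0577, 0.067]
wrist_force: [-10.4, 6.4, 35.5]
```

```bash
python3 steer.py '[[0,0.001,-0.003,0,0,0],[0,0.0015,-0.006,0,0,0],[0,0.0015,-0.006,0,0,0]]'; python3 steer.py '[[0,0,0,0,0,0],[0,0,0,0,0,0],[0,0,0,0,0,0],[0,0,0,0,0,0]]' 0.45;  python3 steer.py '[[0,0,-0.02,0,0,0],[0,0,-0.05,0,0,0],[0,0,-0.08,0,0,0],[0,0,-0.1,0,0,0],[0,0,-0.1,0,0,0],[0,0,-0.1,0,0,0]]'; python3 - <<'E'
from binpose import *
from cell import ctrl
im=ctrl.capture("top"); cv2.imwrite("pics/t9.png",im)
print(binpose(ctrl.get_calibration("top"),im,(330,170,480,260),.094))
E
```

```text
time_s: 15.8
position: [0.5061, -0.0565, 0.0687]
tcp_rot: [0.129, 0.991, 0.025, 0.005]
wrist_force: [0.3, 0.2, 1.2]
grip_width: 0.11
gripper_force: 60.9
time_s: 16.13
position: [0.5053, -0.0568, 0.0674]
tcp_rot: [0.129, 0.991, 0.025, 0.003]
wrist_force: [-0.3, -0.2, -0.1]
grip_width: 0.449
gripper_force: 0.0
time_s: 16.63
position: [0.5047, -0.0309, 0.1653]
tcp_rot: [0.129, 0.991, 0.025, 0.005]
wrist_force: [-0.8, 0.1, -0.1]
grip_width: 0.453
gripper_force: 0.0
((511.84661865234375, -143.24310302734375), (165.18804931640625, 190.75582885742188), 2.7722766399383545)
```

```bash
python3 rel.py .503 0 .165 0; python3 rel.py .503 0 .062 0 | tail -1; python3 - <<'E' | tail -3
from fit import *
b=np.array([.5118,-.1432,0]); q=R.from_euler('z',-a).apply(b-[x,y,0]); print("bin st",q)
from cell import ctrl
r=rot(ctrl.observe()); print("per m along -y st:",r.inv().apply(R.from_euler('z',a).apply([0,-1,0])), "per m +x st", r.inv().apply(R.from_euler('z',a).apply([1,0,0])))
E
```

```text
t 16.6833 p [ 0.5037 -0.0311  0.164 ] F [-0.32    0.3129  0.5408] tool y az -1.5196147699454172 el 0.25939370240820925 j [-0.0142  0.2284  1.7819 -0.2869  1.1303  1.6283]
row [ 0.0009 -0.0298 -0.0089] [0. 0. 0.]
row [ 0.0009 -0.0562  0.0907] [0. 0. 0.]
 [-0.2935  1.4268]]
bin st [0.0016 0.0878 0.    ]
per m along -y st: [0.0003 0.9665 0.2565] per m +x st [ 1.     -0.0003 -0.    ]
```

```bash
python3 steer.py '[[0,-0.03,-0.009,0,0,0],[0.001,-0.03,-0.009,0,0,0],[0.001,-0.04,0.03,0,0,0],[0.001,-0.05,0.065,0,0,0],[0.001,-0.056,0.091,0,0,0],[0.001,-0.056,0.091,0,0,0],[0.001,-0.056,0.091,0,0,0]]' 0; python3 steer.py '[[0,0.012,0.003,0,0,0],[0,0.019,0.005,0,0,0],[0,0.024,0.0064,0,0,0],[0,0.029,0.0077,0,0,0],[0,0.034,0.009,0,0,0],[0,0.039,0.0104,0,0,0],[0,0.044,0.0117,0,0,0],[0,0.049,0.013,0,0,0],[0,0.054,0.0143,0,0,0],[0,0.059,0.0157,0,0,0],[0,0.064,0.017,0,0,0],[0,0.069,0.0183,0,0,0],[0,0.074,0.0196,0,0,0],[0,0.079,0.021,0,0,0],[0,0.079,0.021,0,0,0]]'; python3 - <<'E'
from binpose import *
from cell import ctrl
im=ctrl.capture("top"); cv2.imwrite("pics/t10.png",im)
print(binpose(ctrl.get_calibration("top"),im,(330,170,480,260),.094))
E
```

```text
time_s: 17.27
position: [0.5016, -0.0008, 0.0602]
tcp_rot: [0.13, 0.991, 0.026, 0.001]
wrist_force: [0.0, 0.2, 0.2]
grip_width: -0.001
gripper_force: 0.0
time_s: 18.52
position: [0.5077, -0.083, 0.0622]
tcp_rot: [0.13, 0.991, 0.025, 0.003]
wrist_force: [-0.5, -0.4, 0.9]
grip_width: -0.001
gripper_force: 0.0
((513.94482421875, -185.13113403320312), (165.34417724609375, 191.09617614746094), 2.7499330043792725)
```

```bash
python3 steer.py '[[0,0.003,0.001,0,0,0],[0,0.009,0.0024,0,0,0],[0,0.015,0.004,0,0,0],[0,0.021,0.0056,0,0,0],[0,0.027,0.0072,0,0,0],[0,0.033,0.0088,0,0,0],[0,0.039,0.0104,0,0,0],[0,0.045,0.012,0,0,0],[0,0.051,0.0135,0,0,0],[0,0.057,0.0151,0,0,0],[0,0.063,0.0167,0,0,0],[0,0.069,0.0183,0,0,0],[0,0.075,0.02,0,0,0],[0,0.081,0.0215,0,0,0],[0,0.087,0.0231,0,0,0],[0,0.093,0.0247,0,0,0],[0,0.099,0.0263,0,0,0],[0,0.105,0.0279,0,0,0],[0,0.11,0.0292,0,0,0],[0,0.11,0.0292,0,0,0]]'; for i in 1 2; do python3 steer.py '[[0,0.002,0.0005,0,0,0],[0,0.004,0.001,0,0,0],[0,0.006,0.0016,0,0,0],[0,0.008,0.0021,0,0,0],[0,0.008,0.0021,0,0,0]]' | egrep 'position|wrist'; done
```

```text
time_s: 20.23
position: [0.5138, -0.1969, 0.0623]
tcp_rot: [0.13, 0.991, 0.025, 0.004]
wrist_force: [0.4, -0.4, -0.5]
grip_width: 0.005
gripper_force: 0.0
position: [0.514, -0.2042, 0.0622]
wrist_force: [-0.4, -0.2, 0.1]
position: [0.5143, -0.2126, 0.0622]
wrist_force: [0.4, 0.3, 0.9]
```

```bash
for i in 1 2 3 4 5; do python3 steer.py '[[0,0.001,0.0003,0,0,0],[0,0.002,0.0005,0,0,0],[0,0.002,0.0005,0,0,0]]' | egrep 'position|wrist'; done
```

```text
position: [0.5144, -0.2143, 0.0622]
wrist_force: [-0.1, 0.1, 0.2]
position: [0.5145, -0.216, 0.0622]
wrist_force: [-0.8, 2.1, 0.2]
position: [0.5145, -0.2163, 0.0621]
wrist_force: [-0.2, 9.6, 2.7]
position: [0.5145, -0.2164, 0.0621]
wrist_force: [-0.2, 16.7, 6.8]
position: [0.5145, -0.2165, 0.0621]
wrist_force: [-0.5, 23.6, 11.0]
```

```bash
python3 steer.py '[[0,-0.003,-0.001,0,0,0],[0,-0.006,-0.0016,0,0,0],[0,-0.009,-0.0024,0,0,0],[0,-0.02,-0.005,0,0,0],[0,-0.04,-0.011,0,0,0],[0,-0.07,-0.02,0,0,0],[0,-0.10,-0.03,0,0,0],[0,-0.12,-0.06,0,0,0],[0,-0.13,-0.1,0,0,0],[0,-0.13,-0.14,0,0,0],[0,-0.13,-0.18,0,0,0],[0,-0.13,-0.18,0,0,0],[0,-0.13,-0.18,0,0,0],[0,-0.13,-0.18,0,0,0]]'; python3 - <<'E' | tail -9
from fit import *
from binpose import binpose
im=ctrl.capture("top"); cv2.imwrite("pics/t11.png",im)
m=cv2.inRange(cv2.cvtColor(im,cv2.COLOR_BGR2HSV),(95,110,60),(125,255,255))
# left (+y) rim edge and front rim edge
for r in range(205,240,6):
    q=np.flatnonzero(m[r,330:480])+330
    if len(q): P=at(T,(q[0],r),.094); print(r,q[0],(R.from_euler('z',-a).apply(P-[x,y,0])).round(4))
old=cv2.imread("pics/t5.png")[172:212,405:477].astype(int); new=im[172:212,405:477].astype(int)
g=lambda i:cv2.cvtColor(i.astype(np.uint8),cv2.COLOR_BGR2GRAY)
for i in (cv2.imread("pics/t5.png"),im): print("dark rows col 440..465:",[int(195+np.argmin(g(i)[195:206,c])) for c in range(440,468,4)])
E
```

```text
time_s: 23.48
position: [0.5054, -0.0507, 0.2026]
tcp_rot: [0.129, 0.991, 0.025, 0.003]
wrist_force: [0.2, -0.3, 0.3]
grip_width: -0.001
gripper_force: 0.0
 [-0.2935  1.4268]]
205 407 [0.0258 0.0091 0.094 ]
211 408 [0.0041 0.0064 0.094 ]
217 408 [-0.0174  0.0072  0.094 ]
223 408 [-0.0388  0.008   0.094 ]
229 408 [-0.0601  0.0087  0.094 ]
235 413 [-0.0813 -0.008   0.094 ]
dark rows col 440..465: [202, 202, 201, 202, 202, 201, 198]
dark rows col 440..465: [201, 202, 202, 202, 201, 201, 198]
```

```bash
python3 -c "
from cell import ctrl
print(ctrl.sign_off())"
```

```text
the job is handed in; nothing more can be done
None
```

I handed the job in: the hood is raised to about 60° (camera reading 59–60°) and was unchanged after the push, and the small bin is home against the end stop with the arm clear; the bin did hang about 10–14° out of level when first lifted, until I levelled it in the air.

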